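# Hook the brass bell forward on the nursery shelf

### The job

Using the standing wooden hook, bring the small brass bell forward: lower the hook's tip into the ring of the bell's turned stand and drag it towards you, upright and without touching the stand with the gripper, until its whole base is on the dark strip inlaid across the oak top. Then lift the hook out and stand it on the top again, not touching the bell. Leave the pink ball's stand, which has the same ring, where it is.

Things in the scene. Friction and masses are not known exactly. Their poses are not given: they have to be found in the camera images.
- hook: Hook tool standing left or right of the strip, 140 g. Level oak bar, 18 mm square, axis at z = 50 mm, from x = -155 to 8 mm; vertical brass tip, 12 mm diameter, down to the table; foot plate at x = -145, 80 wide, 14 thick, 42 high. Origin: underside of the tip, on the table; x from handle to tip, z up. Grip across the bar at x = -95 (centre of mass). Its starting place stays free to put it back.
- bell: Brass bell on a turned oak stand in the far row, loose, 0.3 kg, 102 mm high. Base 68 mm diameter, 15 high; origin: centre of its underside, z up. A level oak ring on the base's rim faces the robot: hole 36 mm diameter centred at x = -55 mm, y = 0; outside 56 mm; lies 2 to 12 mm above the table. Dragged, the stand's centre follows about 67 mm behind the tip's axis.
- ball_stand: A pink wooden ball (54 mm in diameter) fixed on a stand with the same base and the same ring as the bell's, 105 mm high, in the same far row. The origin is the centre of the base's underside. To be left where it is.
- strip: A dark wood strip inlaid level with the table top, 120 mm deep (its x, towards and away from the robot) and 500 mm long (its y, left to right). Nearer to the robot than the far row. The origin is the centre of the strip, at table height.

How it is judged (in metres and radians):
On the way, in this order (a step that is already met when the one before it is completed fails the run):
1. the hook's tip is down inside the ring of the bell's stand (x of hook in the frame of bell between -0.076 and -0.036 m and y of hook in the frame of bell between -0.018 and 0.018 m and z of hook in the frame of bell below 0.01 m), for 0.1 s.
2. the bell has been dragged onto the strip with the hook's tip still in its ring (all of step 1 and x of bell in the frame of strip between -0.035 and 0.035 m and y of bell in the frame of strip between -0.23 and 0.23 m), for 0.1 s.
At the end, for the whole second after the job is handed in: Bell upright (5 degrees), at rest on the table, its centre within 35 mm of the strip's long centre line and 230 mm of its middle; hook standing upright (7 degrees), at rest on the table, tip out of the ring, not touching the bell; ball stand within 20 mm of its start (x of bell in the frame of strip between -0.035 and 0.035 m and y of bell in the frame of strip between -0.23 and 0.23 m and angle between bell's own z axis and vertical below 0.1 rad and linear speed of each of bell, hook below 0.02 m/s and height (world z) of bell below 0.006 m and not (x of hook in the frame of bell between -0.076 and -0.036 m and y of hook in the frame of bell between -0.018 and 0.018 m and z of hook in the frame of bell below 0.01 m) and contact force between hook and bell below 0.1 N and angle between hook's own z axis and vertical below 0.12 rad and height (world z) of hook between -0.008 and 0.008 m and distance of ball_stand from where it was at the start of the episode below 0.02 m).
It fails at once if the gripper or the arm touches the bell or its stand (contact force between any of the fingers, the arm and bell above 0.5 N).
It fails at once if the bell is tipped by more than 20 degrees (angle between bell's own z axis and vertical above 0.35 rad).
It fails at once if the pink ball's stand is pushed more than 20 mm (distance of ball_stand from where it was at the start of the episode above 0.02 m).
It also fails if it takes over 53 s, if anything falls off the work surface, if the arm or the gripper's body presses on something with over 40 N, if the wrist force passes 120 N, or if a joint passes its speed limit or range.

### The arm

A 6-joint arm with a two-finger parallel gripper is mounted at the origin on the work surface. World frame = base frame: x ahead of the robot, y to its left, z up, the work surface at z = 0. Lengths are in mm, angles in rad, forces in N, time in s.
With the tool pointing down it reaches from about 400 to 925 mm from the base axis. Payload 3.4 kg.
Tool frame: the origin (TCP) lies midway between the tips of the shut fingers; the grasp point (between the pads) lies r.grip_depth behind it (r.grip_depth is the distance from the TCP to the grasp point, in mm); z points along the fingers, y is the direction in which the jaws open and shut (so a half turn about z gives the same grasp; the last joint's range is limited). The gripper opens to 85 mm and grips with 20 to 120 N. Pads are 22 mm wide; open, the fingers measure 114 mm over their backs; the gripper's body (76 mm by 85 mm) begins 54 mm behind the grasp point. The pads swing forward as they close: fully open they stand 13 mm farther back than shut.
Start: joints at [-1.397, 0.307, 1.506, -0, 1.328, -0.073], TCP at [140.449, -557.589, 195.805] pointing down, gripper open.
Joint ranges: [-3.12, 3.12], [-1.05, 2.28], [0.14, 2.33], [-1.42, 4.57], [0.1, 2.73], [-2.68, 2.68]. Speed limits (rad/s): [2.57, 2.57, 3.14, 3.14, 3.14, 3.14].

### API

Orientations are given as a unit quaternion [w, x, y, z].
In Python, from workcell import r, solve_ik, optics gives the robot as it stands. The module is installed in compiled form; this text tells all that it offers. Calls block until the motion is done:
- r.move_to(position, orientation): joint-space move of the TCP to a pose.
- r.move_straight(position, velocity=150, rot=None): straight line of the TCP; rot=None keeps the orientation; velocity is the mean speed in mm/s.
- r.goto_joints(angles): joint-space move.
- r.ungrasp() and r.grab(squeeze=None): open the fingers fully, or close them until they stop; squeeze is the grip in N (None keeps the last).
- r.pause(seconds).
- solve_ik(position, orientation): joint angles nearest the present ones, or None.
- optics.grab_frame(name): name is "scene" or "top" or "wrist"; returns a dict with "img" (400x640x3 uint8, blue, green, red), "depth" (400x640 float32, mm along the optical axis (not along the pixel's ray), 0 where there is no reading), "camera_matrix" (3x3 intrinsics, pixels), "dist_coeffs" ([k1, k2, p1, p2, k3] as OpenCV has them; the pictures are not rectified), "view" (4x4, takes a point from world to camera coordinates). Camera axes: x right, y down, z forward; pixel columns grow to the right and rows downward; lengths in mm; the calibration is good to about 2 mm. A picture is of the moment at which its call begins.
A pose or a line that the arm cannot do raises r.PlanningError and nothing moves.
- r.sign_off(): hands the job in, once; it reports no verdict.
Readings, each from a call of its own:
- r.get_t(): time.
- r.get_joint_pos(): joint angles.
- r.get_qvel(): joint speeds.
- r.get_joint_torque(): joint torques, N m.
- r.get_position(): TCP position.
- r.get_tcp_rot(): TCP orientation.
- r.get_contact_force(): force on the tool from outside, world axes, zero at the start.
- r.get_ft_torque(): the same for the moment, N m.
- r.get_opening(): finger opening in mm.
Only numpy, scipy, OpenCV 4.12 (cv2) and the standard library are available. Lean on these libraries where they do the work, as an engineer would, in place of code of your own. Each camera call takes 0.05 s, during which the arm holds its last target. There are 200 camera calls.

## Working session

There is one attempt and no reset: what is moved stays moved. The work goes in short steps, each a Python script; the robot and the scene stay as the last script left them, time stands still between calls to the robot, and variables do not carry over. Pictures are saved under pics/ and viewed, about 8 in all and at most 12, crops included, and the job is handed in when it is done.

```bash
mkdir -p pics
cat > h.py <<'E'
import numpy as np, cv2
from workcell import r, solve_ik, optics
def snap(n):
    f=optics.grab_frame(n); return f
def cloud(f):
    h,w=f['depth'].shape
    u,v=np.meshgrid(np.arange(w),np.arange(h))
    p=cv2.undistortPoints(np.stack([u,v],-1).reshape(-1,1,2).astype(np.float64),f['camera_matrix'],f['dist_coeffs']).reshape(h,w,2)
    d=f['depth'][...,None].astype(float)
    c=np.concatenate([p*d,d],-1)
    V=f['view']; return (c-V[:3,3])@V[:3,:3]   # world
def rays(f,uv):
    p=cv2.undistortPoints(np.array(uv,float).reshape(-1,1,2),f['camera_matrix'],f['dist_coeffs']).reshape(-1,2)
    V=f['view']; R=V[:3,:3]; o=-R.T@V[:3,3]
    return o,np.c_[p,np.ones(len(p))]@R
def onplane(f,uv,z):
    o,d=rays(f,uv); return o+d*((z-o[2])/d[:,2])[:,None]
E
python3 - <<'E'
from h import *
print(r.get_t(),r.grip_depth,r.get_tcp_rot(),r.get_position())
for n in('top','scene'):
    f=snap(n); cv2.imwrite(f'pics/{n}0.png',f['img']); np.savez(f'{n}0.npz',**f)
    print(n,f['view'].round(3).tolist(),(f['depth']==0).mean())
E
```

```text
0.0 18.700000000000003 [-1.01858749e-03  9.92393944e-01  1.23098418e-01 -5.34982927e-05] [ 140.30771698 -556.8229801   194.8873323 ]
top [[-0.022, -0.999, -0.033, 35.631], [-0.999, 0.024, -0.044, 622.031], [0.044, 0.032, -0.999, 1041.779], [0.0, 0.0, 0.0, 1.0]] 0.0040703125
scene [[-0.829, 0.559, -0.017, 522.182], [0.416, 0.596, -0.687, -234.647], [-0.374, -0.577, -0.726, 1170.535], [0.0, 0.0, 0.0, 1.0]] 0.00425390625
```

View pics/top0.png

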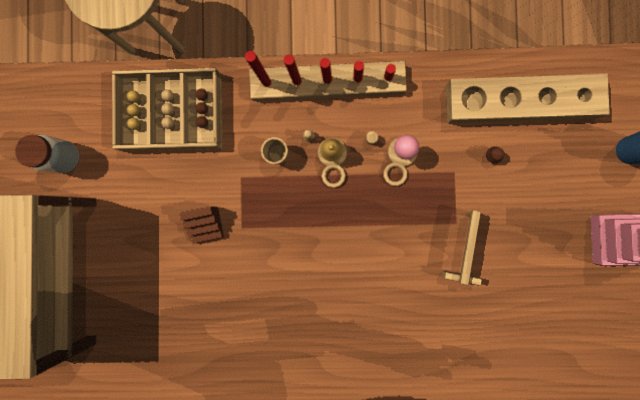

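View pics/scene0.png

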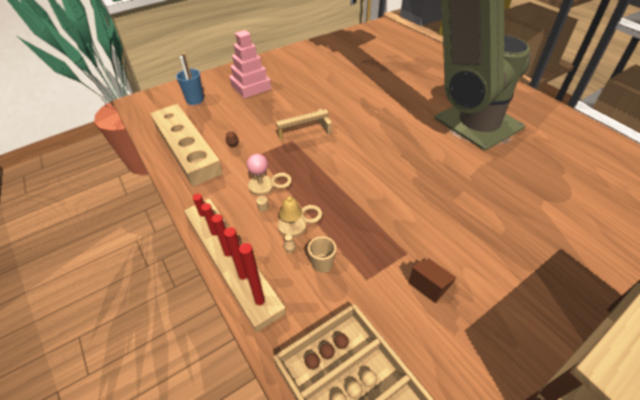

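Top view: bell at px (332,150) with its ring at (333,176). Pink ball at (405,148) with its ring at (396,174). The hook bar runs from foot (466,278) to tip (476,213), and the strip spans about x 241–456, y 175–228. The scene view agrees, and the hook stands upright.

Run:
```python
from h import *
f=dict(np.load('top0.npz')); c=cloud(f); hsv=cv2.cvtColor(f['img'],cv2.COLOR_BGR2HSV)
roi=np.zeros((400,640),bool); 
def box(u0,u1,v0,v1):
    m=np.zeros((400,640),bool); m[v0:v1,u0:u1]=True; return m
print('table z',np.median(c[300:380,200:400,2]))
m=box(435,500,200,295)&(c[...,2]>46)&(c[...,2]<70)
p=c[m]; print('hook',m.sum(),np.median(p[:,2]))
v,u=np.nonzero(m); rect=cv2.minAreaRect(onplane(f,np.c_[u,v],59)[:,:2].astype(np.float32)); print(rect,cv2.boxPoints(rect).round(1).tolist())
# rings: wood-light colour mask, contours w/ hole
for name,b in(('bell',box(315,352,160,192)),('ball',box(378,415,158,192))):
    print(name,hsv[175 if name=='bell' else 174,[321,322,323,324,325,326,333] if name=='bell' else [383,384,385,386,387,388,396]].tolist())
    m=(b&(hsv[...,2]>135)&(hsv[...,1]<140)).astype(np.uint8)
    cs,hi=cv2.findContours(m,cv2.RETR_CCOMP,cv2.CHAIN_APPROX_NONE)
    for k,q in enumerate(cs):
        if cv2.contourArea(q)>60:
            w=onplane(f,q.reshape(-1,2),12)[:,:2].astype(np.float32)
            print(hi[0][k][3],cv2.minEnclosingCircle(w),cv2.minEnclosingCircle(q))
# bell/ball tops
for n,b,z0 in(('bell',box(315,350,132,166),85),('ball',box(385,425,130,165),85)):
    q=c[b&(c[...,2]>z0)]; print(n,len(q),q.mean(0).round(1),q[:,2].max())
for n,b in(('bell',box(315,350,130,170)),('ball',box(385,425,130,170))):
    q=c[b&(c[...,2]>35)]; print(n,'mid',q.min(0).round(1),q.max(0).round(1))
print('strip',hsv[200,[235,245,300]].tolist())
m=((hsv[...,2]<115)&box(235,462,170,232)).astype(np.uint8)
m=cv2.morphologyEx(m,cv2.MORPH_OPEN,np.ones((9,9)))
q=max(cv2.findContours(m,cv2.RETR_EXTERNAL,cv2.CHAIN_APPROX_NONE)[0],key=cv2.contourArea).reshape(-1,2)
print(cv2.minAreaRect(onplane(f,q,0)[:,:2].astype(np.float32)))
big=cv2.resize(f['img'][120:300,230:510],None,fx=2.8,fy=2.8,interpolation=cv2.INTER_CUBIC); cv2.imwrite('pics/crop0.png',big)
```

```text
table z 1.1490014770537478
hook 714 59.07669446470749
((491.0257568359375, -269.11822509765625), (60.016300201416016, 158.75509643554688), 87.8199691772461) [[410.6000061035156, -296.1000061035156], [569.2000122070312, -302.1000061035156], [571.5, -242.1999969482422], [412.79998779296875, -236.10000610351562]]
bell [[14, 144, 158], [17, 126, 217], [18, 119, 233], [17, 129, 198], [16, 134, 143], [13, 143, 80], [9, 158, 134]]
-1 ((666.9006958007812, 25.16506004333496), 36.62240219116211) ((330.06817626953125, 172.06817626953125), 15.71663761138916)
1 ((659.4715576171875, 19.017925262451172), 20.496431350708008) ((332.7514343261719, 175.19142150878906), 8.812179565429688)
ball [[14, 141, 141], [17, 126, 213], [18, 124, 231], [18, 128, 204], [16, 133, 138], [11, 143, 57], [8, 167, 99]]
-1 ((666.2630004882812, -131.60963439941406), 36.336036682128906) ((397.76922607421875, 170.53846740722656), 15.746808052062988)
0 ((660.0306396484375, -124.18462371826172), 20.198827743530273) ((394.6349792480469, 173.42637634277344), 8.752095222473145)
bell 176 [707.7  17.6 135.9] 1068.5563138191385
ball 461 [ 707.9 -139.9  117.1] 1068.5563138191385
bell mid [575.8 -12.2  48.6] [ 740.    45.2 1068.6]
ball mid [ 575.8 -170.3   74.2] [ 737.2  -12.2 1068.6]
strip [[13, 164, 170], [9, 165, 96], [8, 158, 108]]
((588.3743286132812, -13.251083374023438), (496.3187255859375, 90.12522888183594), 89.85458374023438)
```

View pics/crop0.png

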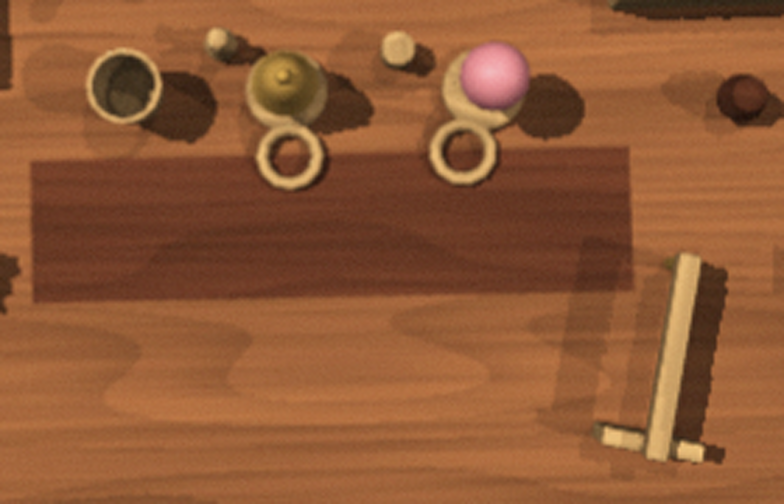

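The crop shows both rings clearly: the bell's hole at crop (290,156) and the ball's at (463,153). The hook bar runs from (658,455) to (687,255), and the strip corners are about (31,162), (629,147), (633,290) and (34,301). I'll refine these and plan the grasp.

```bash
cat >> h.py <<'E'
from scipy.spatial.transform import Rotation
def quat(psi,flip=False):
    s=-1 if flip else 1
    c,n=s*np.cos(psi),s*np.sin(psi)
    q=Rotation.from_matrix(np.array([[c,n,0],[n,-c,0],[0,0,-1]])).as_quat(); return [q[3],*q[:3]]
def bar(f,u0,u1,v0,v1,lift=0):
    """far end centre, yaw from top face of bar (z=59+lift)"""
    c=cloud(f); hsv=cv2.cvtColor(f['img'],cv2.COLOR_BGR2HSV)
    m=np.zeros((400,640),np.uint8); m[v0:v1,u0:u1]=1
    m&=((c[...,2]>54+lift)&(c[...,2]<66+lift)&(hsv[...,2]>140)&(hsv[...,1]<150)).astype(np.uint8)
    q=max(cv2.findContours(m,cv2.RETR_EXTERNAL,cv2.CHAIN_APPROX_NONE)[0],key=cv2.contourArea)
    return cv2.minAreaRect(onplane(f,q.reshape(-1,2),59+lift)[:,:2].astype(np.float32))
E
python3 - <<'E'
from h import *
f=dict(np.load('top0.npz'))
rc=bar(f,435,500,200,295); print(rc); P=cv2.boxPoints(rc); P=P[np.argsort(-P[:,0])]
far,near=P[:2].mean(0),P[2:].mean(0); d=(far-near)/np.linalg.norm(far-near); psi=np.arctan2(d[1],d[0])
print('far',far,'near',near,'len',np.linalg.norm(far-near),'psi',psi)
o=np.array([230,120]); px=lambda L:np.array(L)/2.8+o-0.3
print('ring',onplane(f,px([(290,156)]),12).round(1),'ball ring',onplane(f,px([(463,153)]),12).round(1))
print('knob',onplane(f,px([(284,76)]),102).round(1),'ball',onplane(f,px([(494,75)]),78).round(1))
s=onplane(f,px([(31,162),(629,147),(633,290),(34,301)]),0); print('strip',s.round(1).tolist(),s.mean(0))
g=(far+near)/2-d*(95-73.5); print('g',g)
for fl in(0,1):
    for nm,xy,z,ps in(('hover',g,130,psi),('grip',g,33,psi),('lift',g,95,psi),('ring',(659-95,19),90,0),('ringlow',(659-95,19),33,0),('end',(518-95,19),33,0),('endup',(518-95,19),85,0)):
        j=solve_ik([*xy,z],quat(ps,fl)); print(fl,nm,None if j is None else np.round(j,2))
E
```

```text
((490.92120361328125, -277.54364013671875), (17.590085983276367, 161.08042907714844), 78.22027587890625)
far [ 569.7652 -293.9859] near [ 412.0772  -261.10138] len 161.0804 psi -0.20559508
ring [[658.9  17.8  12. ]] ball ring [[ 657.8 -125.    12. ]]
knob [[712.9  18.4 102. ]] ball [[ 712.6 -143.6   78. ]]
strip [[660.2, 236.7, 0.0], [660.3, -263.5, 0.0], [541.8, -262.7, 0.0], [543.3, 235.7, 0.0]] [601.38181658 -13.46649181   0.        ]
g [ 469.874   -273.15442]
0 hover [-0.6   0.32  1.66 -0.    1.15  1.17]
0 grip [-0.6   0.44  1.78 -0.    0.93  1.17]
0 lift [-0.6   0.36  1.71 -0.    1.07  1.17]
0 ring [-0.04  0.39  1.67 -0.    1.08  1.53]
0 ringlow [-0.04  0.46  1.73 -0.    0.95  1.53]
0 end [-0.05  0.31  2.03 -0.    0.8   1.52]
0 endup [-0.05  0.23  1.96 -0.    0.95  1.52]
1 hover [-0.6   0.32  1.66 -0.    1.15 -1.97]
1 grip [-0.6   0.44  1.78 -0.    0.93 -1.97]
1 lift [-0.6   0.36  1.71 -0.    1.07 -1.97]
1 ring [-0.04  0.39  1.67 -0.    1.08 -1.61]
1 ringlow [-0.04  0.46  1.73 -0.    0.95 -1.61]
1 end [-0.05  0.31  2.03 -0.    0.8  -1.63]
1 endup [-0.05  0.23  1.96 -0.    0.95 -1.63]
```

Run:
```python
from h import *
g=(469.9,-273.2); q=quat(-0.2056)
r.move_to([*g,130],q); r.move_straight([*g,33],120); r.grab(70)
print(r.get_opening(),r.get_position(),r.get_contact_force(),r.get_t())
r.move_straight([*g,88],80)
print(r.get_opening(),r.get_position(),r.get_contact_force(),r.get_t())
f=snap('top'); cv2.imwrite('pics/top1.png',f['img'][110:310,220:520]); s=snap('scene')
cv2.imwrite('pics/both1.png',np.hstack([cv2.resize(f['img'][130:310,400:520],(400,600)),cv2.resize(s['img'][60:220,230:400],(400,600*400//400))]))
```

```text
0.01969341012233395 [ 469.87296579 -273.14924045   32.95571051] [ 0.59802964 -0.69516284  0.59285502] 3.4417
0.09685204605835274 [ 469.56080872 -272.96670627   87.75196506] [ 0.22757205 -0.14780388 -0.2496452 ] 4.2833
```

View pics/both1.png

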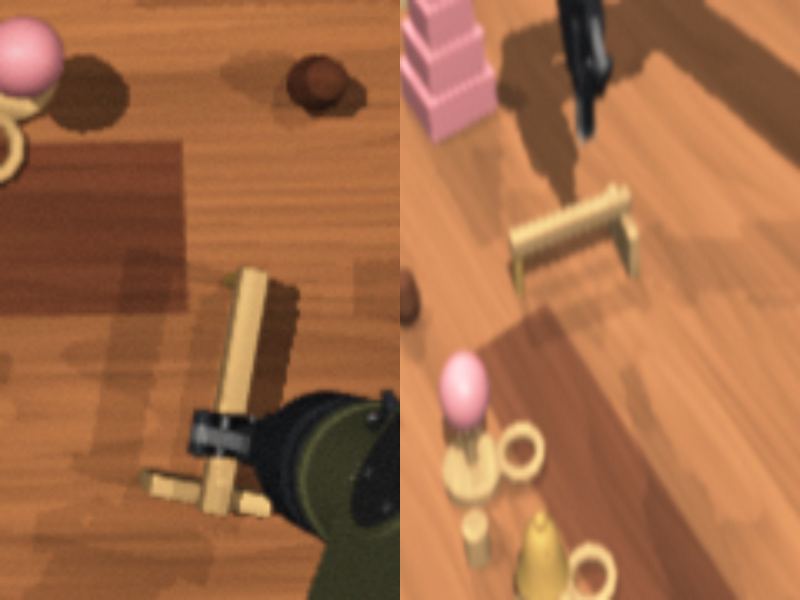

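The gripper shut on nothing (opening about 0), and the hook is still standing upright. I'll check whether it moved and where the fingertips really are.

Run:
```python
from h import *
def proj(f,P):
    V=f['view']; return cv2.projectPoints(np.array(P,float).reshape(-1,1,3),cv2.Rodrigues(V[:3,:3])[0],V[:3,3],f['camera_matrix'],f['dist_coeffs'])[0].reshape(-1,2).round(1)
f=snap('top'); s=snap('scene'); w=snap('wrist'); P=r.get_position()
print(P,r.get_tcp_rot(),np.round(r.get_joint_pos(),3),r.get_opening())
print('tcp top',proj(f,P),'scene',proj(s,P))
rc=bar(f,435,500,200,256); print(rc)
f0=dict(np.load('top0.npz')); print(bar(f0,435,500,200,256))
d=f['img'].astype(int)-f0['img']; 
c=cloud(f); m=np.zeros((400,640),bool); m[240:290,445:480]=1; 
q=c[m&(c[...,2]>70)]; print('finger depth pts',q[:,2].min(), q[np.argsort(q[:,2])[:5]].round(0).tolist())
i=np.hstack([cv2.resize(w['img'],(480,300)),cv2.resize(s['img'][40:140,240:346],(318,300))]); cv2.imwrite('pics/w1.png',i)
print('wrist',np.round(w['view'],3).tolist())
```

```text
[ 469.55181309 -272.97188381   87.43576676] [-2.91226220e-04  9.94719651e-01 -1.02627753e-01 -5.24529774e-04] [-0.604  0.37   1.718  0.     1.055  1.172] -0.14294696670255663
tcp top [[471.7 258.5]] scene [[309.2 106.9]]
((523.8325805664062, -284.1145324707031), (17.931005477905273, 94.76911926269531), 78.06895446777344)
((521.3134765625, -283.77288818359375), (17.557950973510742, 99.0420150756836), 78.06895446777344)
finger depth pts 128.65257519112598 [[479.0, -269.0, 129.0], [481.0, -268.0, 133.0], [478.0, -267.0, 134.0], [478.0, -267.0, 140.0], [480.0, -267.0, 141.0]]
wrist [[-0.204, -0.979, -0.001, -171.228], [-0.928, 0.193, 0.318, 480.331], [-0.311, 0.066, -0.948, 441.334], [0.0, 0.0, 0.0, 1.0]]
```

View pics/w1.png

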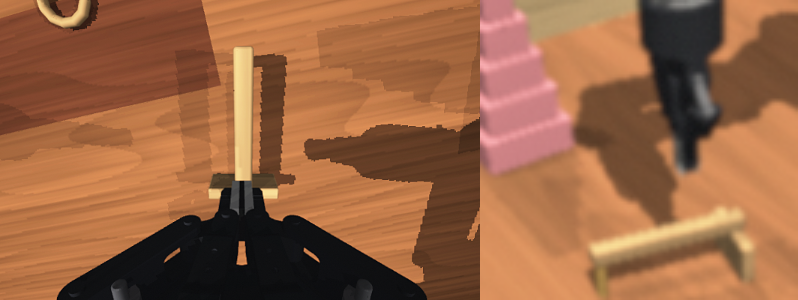

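The wrist view shows the shut fingers at (242,185), in line with the bar but above it. The scene crop puts the fingertips at about scene px (308,97), roughly 10 px above where the reported TCP should appear. So the fingers seem to be higher than reported, and I'll measure that offset.

Run:
```python
from h import *
def proj(f,P):
    V=f['view']; return cv2.projectPoints(np.array(P,float).reshape(-1,1,3),cv2.Rodrigues(V[:3,:3])[0],V[:3,3],f['camera_matrix'],f['dist_coeffs'])[0].reshape(-1,2).round(1)
s=snap('scene'); w=snap('wrist'); P=r.get_position()
for dz in(0,10,20,30,40): print(dz,proj(s,P+[0,0,dz])[0],proj(w,P+[0,0,dz])[0])
cw=cloud(w); g=cv2.cvtColor(w['img'],cv2.COLOR_BGR2HSV)
# finger pts in wrist
for v in range(232,300,8): print(v,w['img'][v,322].tolist(),cw[v,322].round(1),w['depth'][v,322])
cs=cloud(s)
for v in range(84,112,3): print('s',v,s['img'][v,308].tolist(),cs[v,308].round(0))
print('bar in wrist',cw[120,325].round(1),cw[180,325].round(1),'o',(-w['view'][:3,:3].T@w['view'][:3,3]).round(1))
```

```text
0 [309.2 106.8] [322.2 226.2]
10 [309.1 103.9] [322.2 232.8]
20 [309. 101.] [322.2 240.2]
30 [308.9  98. ] [322.2 248.4]
40 [308.7  94.9] [322.2 257.6]
232 [135, 203, 239] [ 452.4 -269.3   59.1] 226.93158
240 [107, 166, 217] [ 446.  -268.    59.5] 228.64917
248 [16, 15, 15] [ 479.4 -275.   135.3] 145.98152
256 [16, 15, 15] [ 479.5 -275.   143.2] 138.43495
264 [17, 16, 15] [ 479.6 -275.   150.4] 131.56038
272 [16, 15, 14] [ 479.4 -275.   156.4] 125.96904
280 [20, 20, 19] [ 477.6 -274.6  159.6] 123.47905
288 [21, 21, 21] [ 474.5 -274.   160.6] 123.51957
296 [17, 15, 15] [ 471.2 -273.3  161.4] 123.88207
s 84 [28, 27, 25] [ 488. -246.  181.]
s 87 [31, 30, 30] [ 488. -246.  172.]
s 90 [33, 33, 32] [ 479. -261.  153.]
s 93 [41, 40, 39] [ 479. -261.  143.]
s 96 [78, 86, 95] [ 479. -263.  132.]
s 99 [90, 135, 200] [ 375. -430.    0.]
s 102 [86, 133, 201] [ 385. -414.    0.]
s 105 [90, 138, 208] [ 396. -398.    1.]
s 108 [93, 143, 214] [ 407. -381.    2.]
s 111 [90, 139, 211] [ 415. -369.   -0.]
bar in wrist [ 533.3 -288.2   59.8] [ 491.8 -279.7   58. ] o [ 548.4 -289.4  265.6]
```

Both depth views put the shut fingertips at z ≈ 130, about 43 mm above the reported TCP z of 87. I'll re-open and go down step by step with a force guard, measuring the finger height as I go.

```bash
cat >> h.py <<'E'
def tipz(n='wrist',col=(300,345)):
    """lowest z of dark finger points near reported TCP (shut or open), from depth"""
    f=snap(n); c=cloud(f); P=r.get_position()
    m=(f['img'].max(-1)<110)&(np.hypot(c[...,0]-P[0],c[...,1]-P[1])<62)&(c[...,2]>P[2]-15)&(c[...,2]<P[2]+90)&(c[...,2]>8)
    return f,np.percentile(c[m][:,2],[0.5,2,5]).round(1) if m.any() else None
E
python3 - <<'E'
from h import *
print('shut',tipz('scene')[1],r.get_position()[2]); g=[469.9,-273.2]
r.ungrasp(); print('open',r.get_opening(),tipz('scene')[1])
r.move_straight([*g,33],120); s,t=tipz('scene'); print('at33',r.get_position()[2],t,r.get_contact_force())
for z in (20,10,0,-10):
    try: r.move_straight([*g,z],50)
    except r.PlanningError as e: print('plan',z,e); break
    F=np.array(r.get_contact_force()); print(z,r.get_position()[2],F.round(1))
    if abs(F[2])>6: break
s=snap('scene'); w=snap('wrist')
cv2.imwrite('pics/w2.png',np.hstack([cv2.resize(w['img'],(480,300)),cv2.resize(s['img'][50:150,250:356],(318,300))])); print(r.get_t())
E
```

```text
shut [131.5 133.7 134.3] 87.68958051422835
open 85.03845592782632 [137.2 139.6 140.7]
at33 33.53311321004361 [18.8 19.8 23.6] [-0.03076392  0.45723743 -0.33677095]
20 19.72018757138866 [ 0.2  0.1 -0.8]
10 9.485845981219528 [-0.2  0.9  0. ]
0 -0.5030220258459075 [ 0.8 -1.4 -0.2]
-10 -10.479294053419999 [ 0.6  0.4 -0. ]
7.7333
```

View pics/w2.png

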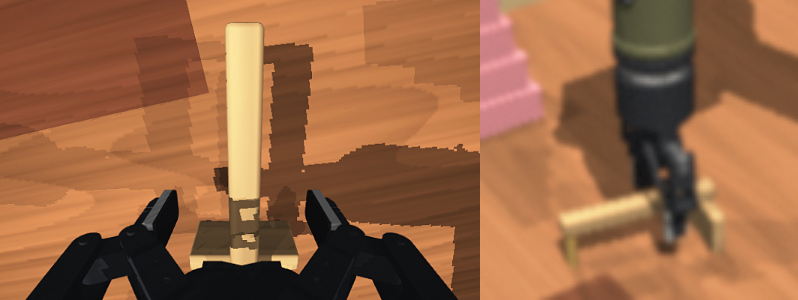

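The reading of -10 with no contact confirms the z offset of about 43 mm, and the fingers now straddle the bar, centred. Next I'll grip and lift.

Run:
```python
from h import *
g=[469.9,-273.2]
r.grab(80); print(r.get_opening(),r.get_contact_force(),r.get_position())
if 14<r.get_opening()<22:
    r.move_straight([*g,40],80); print(r.get_opening(),r.get_contact_force(),r.get_position())
    f=snap('top'); s=snap('scene'); c=cloud(f)
    rc=bar(f,435,520,190,252,50); print(rc,cv2.boxPoints(rc).tolist())
    cv2.imwrite('pics/w3.png',np.hstack([cv2.resize(f['img'][170:290,400:520],(400,400)),cv2.resize(s['img'][50:170,240:360],(400,400))])); print(r.get_t())
```

```text
17.219629394907923 [0.21987991 0.3064533  0.91884294] [ 470.03141849 -273.36172031   -9.85963103]
16.804684075506565 [ 0.63899459 -0.25168776 -1.7173701 ] [ 469.56345325 -272.95178418   39.78777745]
((528.0626831054688, -283.7791748046875), (18.096298217773438, 85.89691162109375), 78.51209259033203) [[484.1725769042969, -284.0924072265625], [568.3486938476562, -301.19970703125], [571.9527587890625, -283.4659423828125], [487.77667236328125, -266.358642578125]]
9.2333
```

View pics/w3.png

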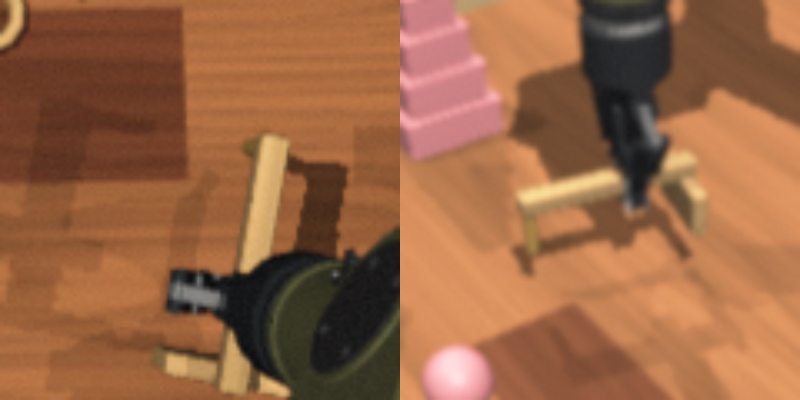

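The hook is held level and about 50 mm up: the opening is 17 mm and the tip is 94.4 mm ahead of the TCP. Next I'll carry it over the bell's ring and check from above before lowering.

Run:
```python
from h import *
r.move_to([505,18,40],quat(0)); r.move_straight([564.5,18,40],100); r.pause(.2)
print(r.get_position(),r.get_opening(),r.get_t())
f=snap('top'); s=snap('scene')
rc=bar(f,300,370,150,215,50); print(rc,cv2.boxPoints(rc).round(1).tolist())
cv2.imwrite('pics/w4.png',np.hstack([cv2.resize(f['img'][120:240,280:400],(400,400)),cv2.resize(s['img'][150:270,250:370],(400,400))]))
```

```text
[563.51871969  18.02888116  39.9425362 ] 17.180751041631343 11.3
((644.8591918945312, 17.878337860107422), (16.865747451782227, 44.395267486572266), 88.7340316772461) [[622.5, 9.899999618530273], [666.9000244140625, 9.0], [667.2000122070312, 25.799999237060547], [622.9000244140625, 26.799999237060547]]
```

View pics/w4.png

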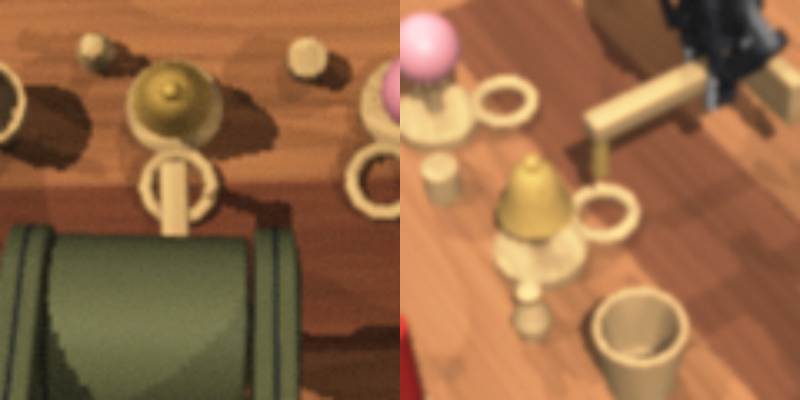

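The bar end is at x=667, so the tip axis is at (659, 18), matching the ring centre; the picture shows the tip over the hole. Now I'll lower it and drag.

Run:
```python
from h import *
for z in (10,-2,-7.5):
    r.move_straight([564.5,18,z],60); F=np.array(r.get_contact_force()); print(z,F.round(1),r.get_opening())
    if F[2]>5: raise SystemExit('contact')
r.pause(.3)
r.move_straight([540,18,-7.5],50); print(r.get_contact_force())
s=snap('scene'); cv2.imwrite('pics/w5.png',np.hstack([cv2.resize(s['img'][150:270,250:370],(400,400))])); print(r.get_t())
```

```text
10 [ 0.1 -0.9 -1. ] 16.93949680445248
-2 [-0.6  0.1 -0.8] 16.910455092549793
-7.5 [-0.2  0.1 -1.9] 16.906010715340138
[-0.46362701  0.35473641 -1.12892798]
13.6417
```

View pics/w5.png

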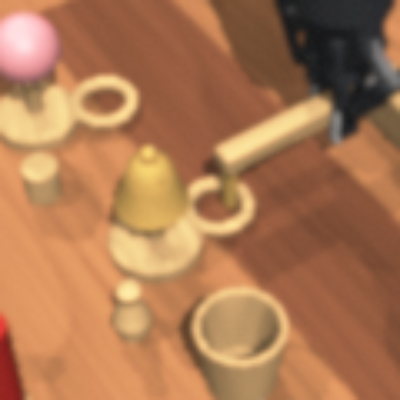

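The tip is in the ring at crop (232,190), and the bell has started to move upright. I'll continue the drag.

Run:
```python
from h import *
r.move_straight([439.5,18,-7.5],45); r.pause(.4); print(r.get_position(),np.round(r.get_contact_force(),1),r.get_opening(),r.get_t())
f=snap('top'); s=snap('scene'); hsv=cv2.cvtColor(f['img'],cv2.COLOR_BGR2HSV); c=cloud(f)
q=c[(c[...,2]>93)&(c[...,2]<110)&(np.hypot(c[...,0]-601,c[...,1]-18)<45)]; print('knob',len(q),q.mean(0) if len(q) else '')
cv2.imwrite('pics/w6.png',np.hstack([cv2.resize(f['img'][140:260,270:390],(400,400)),cv2.resize(s['img'][150:270,270:390],(400,400))]))
```

```text
[439.64366774  17.97859798  -7.48559598] [ 2.3  0.2 -1.3] 17.224033725829702 16.425
knob 45 [602.8932739   18.92597249  98.62541127]
```

View pics/w6.png

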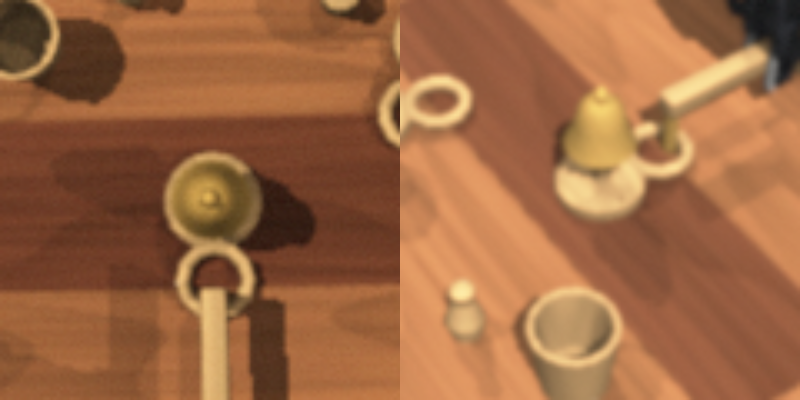

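The bell is upright at (603, 19) and the strip centre line is at x=601. I'll ease the tip off the ring, lift, and return the hook to its starting place.

Run:
```python
from h import *
r.move_straight([447,18,-7.5],30); print(np.round(r.get_contact_force(),1))
r.move_straight([447,18,40],60)
g=[469.9,-273.2]; r.move_to([*g,40],quat(-0.2056))
r.move_straight([*g,-5],70)
for z in np.arange(-6,-13,-1):
    r.move_straight([*g,z],20); F=np.array(r.get_contact_force()); print(z,F.round(1))
    if F[2]>2.5: break
r.pause(.2); r.ungrasp(); r.move_straight([*g,110],100)
r.goto_joints([-1.397,0.307,1.506,0,1.328,-0.073]); print(r.get_t())
f=snap('top'); s=snap('scene'); c=cloud(f)
rc=bar(f,435,500,200,295); print(rc); b=c[(c[...,2]>93)&(c[...,2]<110)&(np.hypot(c[...,0]-601,c[...,1]-18)<45)]; print('knob',b.mean(0))
cv2.imwrite('pics/w7.png',np.hstack([cv2.resize(f['img'][120:300,310:490],(400,400)),cv2.resize(s['img'][80:260,230:410],(400,400))]))
```

```text
[ 0.1  1.  -2.3]
-6 [-0.5 -0.5 -1.7]
-7 [ 0.3  0.1 -1.4]
-8 [ 0.1  0.1 -1.1]
-9 [-0.4 -0.7 -0.7]
-10 [-0.8 -0.5 -0.1]
-11 [-2.6  1.   8.4]
25.1333
((491.241943359375, -276.933349609375), (17.39390754699707, 161.46578979492188), 78.36067199707031)
knob [602.40566472  17.93752922  97.50651143]
```

View pics/w7.png

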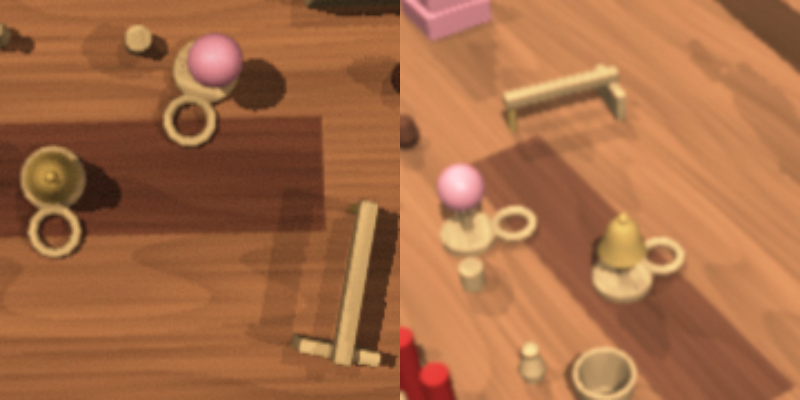

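The bell is upright with its whole base on the strip, the hook stands in its old place, and the ball stand hasn't moved. I'm handing in.

```bash
python3 -c "
from h import *
r.pause(.3); r.sign_off(); print(r.get_t())"
```

```text
the job is handed in; nothing more can be done
the job is handed in; nothing more can be done
```

I dragged the bell onto the dark strip with the hook, put the hook back at its starting place, and handed the job in. The clock read 25.1 s at the last check, against the 53 s limit; no verdict was reported.

**Last checks:**
- **Bell:** upright, with its centre at about (602, 18) mm. The strip's centre line is at x ≈ 601, so the base lies wholly on the strip.
- **Hook:** standing within about 1 mm of where it started, well clear of the bell.
- **Ball stand:** looks unmoved in the pictures; I did not measure it again.

**What went wrong on the way:**
- **Missed grasp:** the first attempt closed on air above the hook, without touching anything. The cameras put the real fingertips about 43 mm higher than the reported TCP height. I corrected for that with a force-guarded descent, and the second grasp held.
- **Setting the hook down:** the last 1 mm step briefly pressed it on the table with about 8 N.

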